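# Register a film mask on its pins and set the loupe

### The job

Lift the mask plate by its grip fin and lay it on the register base with its film window over the white panel, then gently slide it until both holes drop over the base's two locating pins and it lies flush; never force it against the pins. Then stand the loupe upright on the mask, centred over the film window, let go, and leave everything else where it is.

Things in the scene. Friction and masses are not known exactly. Their poses are not given: they have to be found in the camera images.
- base: Fixed register base: grey slab 230 x 160 x 16 mm (x, y, z), origin at the centre of its underside, top smooth and flat 16 mm above it. A white opal panel 80 x 60 mm, flush in the top, is centred at x = -52 mm; two locating pins stand in slots on the +x half (see slots_mid). It bears at most 30 N from the mask.
- slots_mid (a point): Middle of the pins' setting range, on the base's top at its x = 45 mm, y = 0; base's axes. Two fixed steel pins, 8 mm dia., 6 mm high, noses tapering to 5 mm over the top 2.5 mm, stand at y = +42 and -42 mm from here, both at one same x, locked somewhere between -16 and +16 mm from here: it differs from job to job and is not reported. They do not move.
- mask_grip (a point): Grip point on the black fin of the loose aluminium mask plate (170 x 120 x 4 mm in x, y, z; 0.18 to 0.35 kg). 30 mm above the plate's underside, 10 mm below the fin's top, 5 mm in +x of the plate's centre; plate's axes, z up. The fin is 12 mm thick in x, 60 mm long in y, 36 mm high above the plate, near the centre of mass. At the start the plate lies flat on the work surface.
- mask_holes (a point): Mid-point of the mask's two through holes, at its underside, 40 mm in +x and 30 mm below mask_grip; plate's axes. Hole 10 mm across at y = +42 mm, slot 10 (x) by 16 mm (y) at y = -42 mm; plate edge 40 mm further in +x. Seated, the mask's x axis points as the base's, this point lies midway between the pins at the base's top; resting on the pin noses it is 6 mm higher.
- mask_window (a point): Centre of the mask's film window (rectangular opening 24 mm in x, 36 mm in y), on the plate's top face; 57 mm in -x from mask_grip and 26 mm below it. Plate's axes.
- loupe_center (a point): Centre, half-way up, of the loose black loupe, 52 mm tall, 0.06 kg: round body 38 mm dia. on a foot 44 mm dia., 12 mm high. Grip it 15 to 50 mm above its underside. At the start it stands on the work surface in one of four places at left and right; slimmer grey canisters stand in the others.
- canister0: Bystander: grey film canister, 34 mm across, 51 mm tall, origin at the centre of its underside. Leave alone.
- canister1: Bystander: grey film canister, 34 mm across, 51 mm tall, origin at the centre of its underside. Leave alone.
- canister2: Bystander: grey film canister, 34 mm across, 51 mm tall, origin at the centre of its underside. Leave alone.
- opener: Bystander: chrome film cassette opener lying flat, about 90 x 34 x 16 mm, between the task things. Leave alone.
- jar: Bystander: glass jar with aluminium screw lid, 68 mm across, 88 mm tall, origin under its centre. Leave alone.
- reel: Bystander: steel reel 88 mm across, 36 mm tall, in the slim tray at the far side, origin under its centre. Leave alone.
There are look-alikes about, which are no part of the job. Leave any yellow look-alike of the part that bears mask_grip alone.

How it is judged:
On the way:
1. the mask plate lies flush on the base with both holes over the pins, the loupe not yet brought (x of mask_holes in the frame of base between 0.027 and 0.063 m and y of mask_holes in the frame of base between -0.004 and 0.004 m and z of mask_holes in the frame of base between 0.013 and 0.0178 m and z of mask_window in the frame of base between 0.017 and 0.0218 m and x of mask_window in the frame of base between -0.072 and -0.032 m and angle between the x axis of base and the x axis of mask_holes, either way round below 0.08 rad and horizontal distance between loupe_center and mask_window above 0.07 m), for 0.3 s.
At the end, for the whole second after the job is handed in: Mask flush on the base over both pins: holes mid-point at base x 27-63 mm, y within 4 mm, underside within 1.8 mm of the base top, turned under 0.08 rad, window over the panel. Loupe upright on it within 0.08 rad, centre within 10 mm of the window centre and 22-30 mm above the mask (x of mask_holes in the frame of base between 0.027 and 0.063 m and y of mask_holes in the frame of base between -0.004 and 0.004 m and z of mask_holes in the frame of base between 0.013 and 0.0178 m and z of mask_window in the frame of base between 0.017 and 0.0218 m and x of mask_window in the frame of base between -0.072 and -0.032 m and angle between the x axis of base and the x axis of mask_holes, either way round below 0.08 rad and horizontal distance between loupe_center and mask_window below 0.01 m and angle between loupe_center's own z axis and vertical below 0.08 rad and z of loupe_center in the frame of mask_window between 0.022 and 0.03 m); the robot touches nothing.
It fails at once if while being seated, the mask plate is pressed, dropped or driven against the base or its pins with more than 30 N (contact force between mask and base above 30 N and horizontal distance between loupe_center and mask_window above 0.04 m).
It fails at once if a bystander (canister, opener, jar, reel) is moved by more than 20 mm (distance of any of canister0, canister1, canister2, opener, jar, reel from where it was at the start of the episode above 0.02 m).
It also fails if it takes over 72 s, if anything falls off the work surface, if the arm or the gripper's body presses on something with over 40 N, if the wrist force passes 120 N, or if a joint passes its speed limit or range.

### The arm

A 7-joint arm with a two-finger parallel gripper is mounted at the origin on the work surface. World frame = base frame: x ahead of the robot, y to its left, z up, the work surface at z = 0. Lengths are in m, angles in rad, forces in N, time in s.
With the tool pointing down it reaches from about 0.35 to 0.9 m from the base axis. Payload 8.1 kg.
Tool frame: the origin (TCP) lies at the centre of the arm's flange, where the gripper is bolted on; the fingertips stand 178 mm ahead of it and the grasp point (between the pads) lies 159 mm ahead of it; x points along the fingers, z is the direction in which the jaws open and shut, and the axes are right-handed (so a half turn about x gives the same grasp; the last joint's range is limited). The gripper opens to 92 mm and grips with 3 to 60 N. Pads are 19 mm wide; open, the fingers measure 130 mm over their backs; the gripper's body (75 mm by 190 mm) begins 47 mm behind the grasp point.
Start: joints at [-1.231, 0.434, 0.025, 1.573, -0.012, 1.134, -0.075], TCP at [0.268, 0.565, 0.405] pointing down, gripper open.
Joint ranges: [-2.62, 2.62], [-0.44, 2.09], [-1.27, 1.32], [0.08, 2.57], [-1.32, 4.46], [0.12, 2], [-2.74, 2.74]. Speed limits (rad/s): [2.22, 2.22, 3.01, 3.01, 3.14, 3.14, 3.14].

### API

Orientations are given as a rotation vector (axis times angle).
In Python, from cell import arm, get_image, search_frame, pinpoint gives the robot as it stands.
- The arm moves only by the tool arm_command, never from a script. Its argument "motion" is a list of rows, each a list of 7 numbers: the finger opening in mm, from 0 to 91.8, then the shift along the tool's x, y, z in mm, then the turn, a rotation vector about the tool's x, y, z in degrees. In form: [[fingers, x, y, z, ax, ay, az], ...]. A call has 1 to 5 rows; each row shifts and turns the commanded pose from where the row before left it, along the tool's axes as they then stand; what a row does not reach is not made up. A row lasts 1/8 s, in which the tool goes at most 62.5 mm and 10.7 degrees, less where a joint would pass 70% of its speed; a pose out of reach is approached as far as the arm can. A call with a gripper value outside its range is refused whole. The fingers move at their own pace and stop on an object; "newtons" is the grip in N (left out, the last holds). Time passes only in rows, so rows that do not move let the fingers close. It gives the time, the measured TCP pose, the force and the opening at its end, in the units of the state.
- arm.observe(): the state, without advancing time (a new reading comes with each control period).
- get_image(name): name is "side" or "top" or "wrist"; returns a dict with "frame" (480x640x3 uint8, red, green, blue), "range_z" (480x640 float32, m along the optical axis (not along the pixel's ray), 0 where there is no reading), "K" (3x3 intrinsics, pixels), "distortion" ([k1, k2, p1, p2, k3] as OpenCV has them; the pictures are not rectified), "origin" and "rotation" of the camera in the world; the wrist camera has in their place "tool_from_camera" (4x4, takes a point from camera to tool coordinates, whose origin is the TCP and whose axes are the tool frame's). Camera axes: x right, y down, z forward; pixel columns grow to the right and rows downward; lengths in m; the calibration is good to about 2 mm. A picture is of the moment at which its call begins: read the wrist's pose just before it.
- arm.sign_off(): hands the job in, once; it reports no verdict.
Trained networks look in the newest picture that a camera, given by its name, has taken for a name from the list of things; names that differ only in an ending like _2 or _b are one class to them, and where a whole thing is asked for, a point or a joint stands for the part that bears it (a point fixed in the world has none). Each returns a list of dicts, best first, with "p" (0 to 1); they miss things now and then, are a little off and sometimes report something else, mostly with a low value. They report only what shows in the picture. A call takes as long as a camera call. They do not tell look-alikes from the thing itself.
- search_frame(camera, target): "point" ([x, y, z] in m, in world coordinates, good to about 4 mm: the middle of the surface that is visible of it).
- pinpoint(camera, target): "point" ([x, y, z] in m, in world coordinates, good to about 4 mm: a listed point, or the origin of a listed thing).
The state is a dict: "clock": time; "joints": joint angles; "dq": joint speeds; "joint_efforts": joint torques, N m; "position": TCP position; "ee_rot": TCP orientation; "force": force on the tool from outside, world axes, zero at the start; "ft_torque": the same for the moment, N m; "width": opening from 0.0 (shut) to 1.0 (fully open).
Only numpy, scipy, OpenCV 4.12 (cv2) and the standard library are available. Lean on these libraries where they do the work, as an engineer would, in place of code of your own. Each camera call takes 0.05 s, during which the arm holds its last target. There are 200 camera calls.

## Working session

There is one attempt and no reset: what is moved stays moved. The work goes in short steps, Python scripts to look and compute and a tool call to move; the robot and the scene stay as the last step left them, time stands still between calls to the robot, and variables do not carry over. Pictures are saved under pics/ and viewed, about 8 in all and at most 12, crops included, and the job is handed in when it is done.

Besides the shell and the picture viewer there is one more tool, called after "Emit:" by a JSON object that holds its "name" and its "arguments". arm_command: Moves the arm, as the interface text tells. Its arguments: {"type":"object","properties":{"motion":{"type":"array"},"newtons":{"type":"number"}},"required":["motion"]}

```bash
mkdir -p pics; cat > h.py <<'E'
import numpy as np, cv2
from cell import arm, get_image, search_frame, pinpoint
from scipy.spatial.transform import Rotation as R
def pts(im, st=None):
    h,w=im["range_z"].shape
    u,v=np.meshgrid(np.arange(w),np.arange(h))
    n=cv2.undistortPoints(np.stack([u,v],-1).reshape(-1,1,2).astype(np.float32),np.array(im["K"],float),np.array(im["distortion"],float)).reshape(h,w,2)
    z=im["range_z"]; P=np.dstack([n[...,0]*z,n[...,1]*z,z])
    if "origin" in im: return P@np.array(im["rotation"]).T+np.array(im["origin"])
    T=np.array(im["tool_from_camera"]); P=P@T[:3,:3].T+T[:3,3]
    return P@R.from_rotvec(st["ee_rot"]).as_matrix().T+np.array(st["position"])
def save(n,a): cv2.imwrite("pics/"+n,cv2.cvtColor(np.ascontiguousarray(a),cv2.COLOR_RGB2BGR))
E
python3 - <<'E'
from h import *
s=arm.observe();print({k:np.round(v,3) for k,v in s.items()}); print(R.from_rotvec(s["ee_rot"]).as_matrix().round(3))
for c in ["top","side"]:
    im=get_image(c); save(c+"0.png",im["frame"]); np.savez(c+"0.npz",P=pts(im),f=im["frame"]); print(c,np.round(im["origin"],3),np.round(im["rotation"],2).tolist())
    for t in ["base","slots_mid","mask_grip","mask_holes","mask_window","loupe_center","canister0","opener","jar","reel"]:
        print(t,[(np.round(d["point"],3).tolist(),round(d["p"],2)) for d in pinpoint(c,t)][:5])
E
```

```text
{'clock': np.float64(0.0), 'joints': array([-1.231,  0.435,  0.025,  1.574, -0.012,  1.134, -0.075]), 'dq': array([-0.   , -0.   ,  0.001,  0.001,  0.001,  0.   ,  0.002]), 'joint_efforts': array([-0.0000e+00, -6.6786e+01,  9.8500e-01, -3.1445e+01, -6.0000e-02,
        4.3000e-02,  0.0000e+00]), 'position': array([0.268, 0.565, 0.404]), 'ee_rot': array([-0.878,  1.388,  0.876]), 'force': array([ 0.193, -0.481, -0.811]), 'ft_torque': array([ 0.002, -0.015, -0.004]), 'width': np.float64(0.999)}
[[-0.001 -0.904  0.429]
 [-0.001  0.429  0.904]
 [-1.    -0.    -0.001]]Traceback (most recent call last):
  File "<stdin>", line 4, in <module>
  File "h.py", line 9, in pts
    if "origin" in im: return P@np.array(im["rotation"]).T+np.array(im["origin"])
                              ~~~~~~~~~~~~~~~~~~~~~~~~~~~~^~~~~~~~~~~~~~~~~~~~~~~
ValueError: operands could not be broadcast together with shapes (480,640) (3,)
```

```bash
sed -i 's/P@np.array(im\["rotation"\]).T/P@R.from_rotvec(im["rotation"]).as_matrix().T/' h.py
python3 - <<'E'
from h import *
for c in ["top","side"]:
    im=get_image(c); save(c+"0.png",im["frame"]); np.savez(c+"0.npz",P=pts(im),f=im["frame"]); print(c,np.round(im["origin"],3),np.round(im["rotation"],2))
    for t in ["base","slots_mid","mask_grip","mask_holes","mask_window","loupe_center","canister0","opener","jar","reel"]:
        print(t,[(np.round(d["point"],3).tolist(),round(d["p"],2)) for d in pinpoint(c,t)][:5])
E
```

```text
top [0.344 0.005 1.074] [-2.13  2.12 -0.17]
base [([0.532, -0.151, 0.0], 0.69)]
slots_mid [([0.571, -0.152, 0.015], 0.56), ([0.432, 0.004, 0.001], 0.22)]
mask_grip [([0.275, -0.215, 0.032], 0.95), ([0.538, 0.154, 0.031], 0.8), ([0.256, 0.239, 0.033], 0.75)]
mask_holes [([0.573, 0.156, -0.003], 0.91), ([0.291, -0.254, -0.0], 0.83), ([0.216, 0.242, 0.0], 0.77)]
mask_window [([0.316, 0.232, 0.0], 0.92), ([0.474, 0.154, 0.0], 0.87), ([0.257, -0.162, 0.003], 0.67)]
loupe_center [([0.462, -0.354, 0.026], 0.69)]
canister0 [([0.594, 0.36, 0.007], 0.6), ([0.446, 0.353, -0.001], 0.57), ([0.578, -0.354, -0.004], 0.54)]
opener [([0.431, 0.002, 0.002], 0.92)]
jar [([0.722, 0.305, 0.002], 0.86)]
reel [([0.797, -0.0, 0.005], 0.71)]
side [ 0.197 -0.716  0.727] [-2.25  0.51 -0.23]
base [([0.529, -0.148, -0.002], 0.84)]
slots_mid [([0.58, -0.152, 0.013], 0.73)]
mask_grip [([0.532, 0.154, 0.031], 0.94), ([0.278, -0.215, 0.033], 0.9), ([0.257, 0.236, 0.031], 0.65)]
mask_holes [([0.29, -0.253, -0.001], 0.77), ([0.575, 0.158, 0.0], 0.73), ([0.223, 0.238, -0.001], 0.64)]
mask_window [([0.476, 0.153, 0.003], 0.81), ([0.315, 0.232, 0.005], 0.68), ([0.577, 0.16, 0.0], 0.63), ([0.254, -0.162, 0.006], 0.59)]
loupe_center [([0.458, -0.357, 0.029], 0.85)]
canister0 [([0.451, 0.358, -0.001], 0.59), ([0.594, 0.361, 0.002], 0.49)]
opener [([0.797, 0.006, 0.006], 0.57)]
jar [([0.721, 0.307, 0.003], 0.55), ([0.578, -0.151, 0.017], 0.24)]
reel [([0.797, 0.005, 0.005], 0.78)]
```

View pics/top0.png

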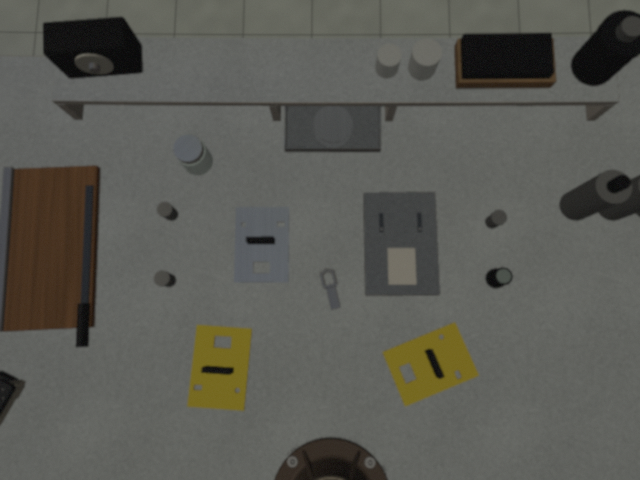

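View pics/side0.png

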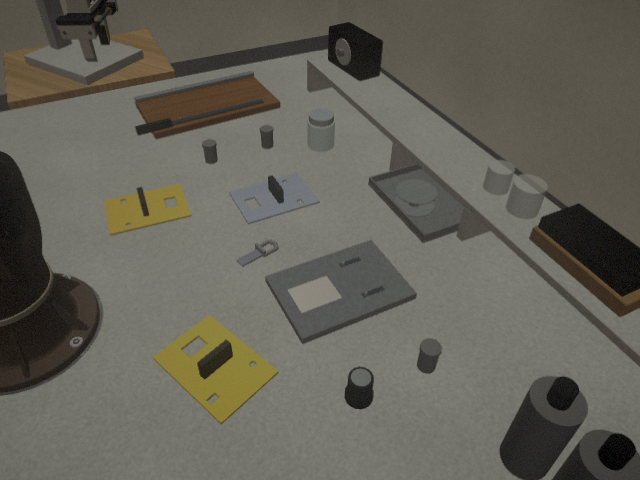

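The target is the aluminium mask at top px (262,245), with its fin at (260,240). The two yellow plates at (220,367) and (432,363) are look-alikes. The loupe is the black, wider cylinder at (498,277), and the grey canisters are at (497,218), (167,211) and (165,278). Next I'll fit the poses and check with a crop.

```bash
python3 - <<'E'
from h import *
d=np.load("top0.npz");P=d["P"];f=d["f"]
def rect(m,name):
    q=P[m][:,:2].astype(np.float32); r=cv2.minAreaRect(q*1000); print(name,m.sum(),np.round(r[0],1),np.round(r[1],1),round(r[2],2),np.median(P[m][:,2]).round(4))
X,Y,Z=P[...,0],P[...,1],P[...,2]
hsv=cv2.cvtColor(f,cv2.COLOR_RGB2HSV)
reg=lambda x0,x1,y0,y1:(X>x0)&(X<x1)&(Y>y0)&(Y<y1)
rect(reg(.4,.68,-.3,-.02)&(Z>.011)&(Z<.03),"base")
rect(reg(.4,.68,.06,.26)&(Z>.0025)&(Z<.012)&(hsv[...,2]>0),"mask z")
rect(reg(.4,.68,.06,.26)&(Z>.03),"fin")
rect(reg(.4,.68,.06,.26)&(hsv[...,2]<60),"fin dark")
rect(reg(.4,.52,-.43,-.3)&(Z>.045),"loupe")
rect(reg(.4,.68,-.3,-.02)&(hsv[...,2]>160),"panel")
print("table",np.median(Z[reg(.3,.4,-.05,.05)]))
a=cv2.resize(f[180:310,200:460],None,fx=3,fy=3,interpolation=3); b=cv2.resize(f[200:300,470:530],None,fx=3.9,fy=3.9,interpolation=3)
a=cv2.convertScaleAbs(a,alpha=1.8)
save("crop1.png",np.hstack([a[:390,:560+220-0][:, :]])); 
E
```

```text
base 7588 [ 532.6 -149. ] [233.  161.2] 1.25 0.0168
mask z 4686 [540. 160.] [279.8 199.6] 0.02 0.0044
fin 168 [532.5 157.2] [11.6 58.5] 0.88 0.0406
fin dark 195 [532.5 157.2] [11.6 58.6] 0.88 0.0402
loupe 272 [ 455.3 -355.7] [35.6 37.5] 0.67 0.0532
panel 0 [0. 0.] [0. 0.] 0.0 nan
table 0.0021200988403657917
  return _methods._mean(a, axis=axis, dtype=dtype,
  ret = ret.dtype.type(ret / rcount)
```

View pics/crop1.png

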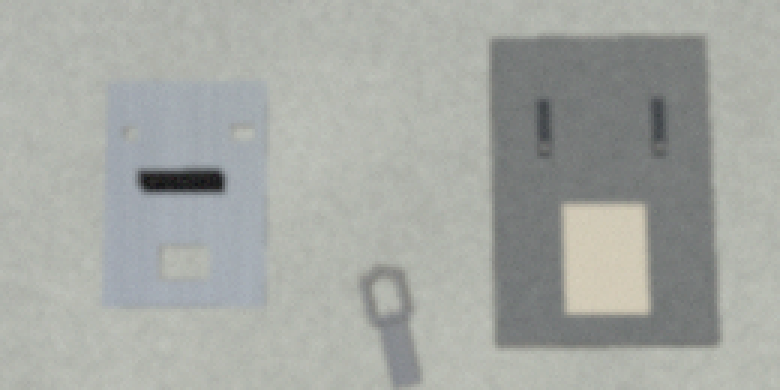

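Emit:
{"name": "arm_command", "arguments": {"motion": [[91,0,0,0,10.6,0,0],[91,0,0,0,10.6,0,0],[91,0,0,0,10.6,0,0],[91,0,0,0,10.6,0,0],[91,0,0,0,10.6,0,0]]}}

```text
clock: 1.78
position: [0.2677, 0.5647, 0.4047]
ee_rot: [-0.155, 1.565, 0.155]
force: [-0.3, 1.1, 0.8]
width: 0.991
```

Emit:
{"name": "arm_command", "arguments": {"motion": [[91,0,0,0,10.6,0,0],[91,0,-40,25,0,0,0],[91,0,-41,27,0,0,0],[91,0,-41,27,0,0,0],[91,0,-41,27,0,0,0]]}}

```text
clock: 2.4
position: [0.3774, 0.4023, 0.4049]
ee_rot: [-0.014, 1.57, 0.014]
force: [1.4, -0.2, -0.0]
width: 0.993
```

Emit:
{"name": "arm_command", "arguments": {"motion": [[91,0,-49,32,0,0,0],[91,0,-49,32,0,0,0],[91,0,-49,32,0,0,0],[91,0,-49,32,0,0,0],[91,0,-49,30,0,0,0]]}}

```text
clock: 3.02
position: [0.5399, 0.1599, 0.405]
ee_rot: [-0.014, 1.57, 0.015]
force: [1.3, 1.3, 0.8]
width: 0.992
```

```bash
python3 - <<'E'
from h import *
s=arm.observe();print(s["clock"],s["position"],s["joints"].round(2) if hasattr(s["joints"],'round') else s["joints"]); print(R.from_rotvec(s["ee_rot"]).as_matrix().round(4))
im=get_image("wrist"); print(np.round(im["tool_from_camera"],3),np.round(im["K"],1)); save("w1.png",im["frame"]); np.savez("w1.npz",P=pts(im,s),f=im["frame"])
E
```

```text
3.025 [0.53994968 0.15992221 0.40501583] [-0.71  0.34  0.43  1.75 -0.16  1.08 -0.2 ]
[[ 7.000e-04 -1.820e-02  9.998e-01]
 [ 5.000e-04  9.998e-01  1.820e-02]
 [-1.000e+00  5.000e-04  7.000e-04]]
[[ 0.002 -0.304  0.953  0.02 ]
 [-0.    -0.953 -0.304  0.083]
 [ 1.     0.    -0.002 -0.   ]
 [ 0.     0.     0.     1.   ]] [[391.8   0.  324.7]
 [  0.  391.8 235.4]
 [  0.    0.    1. ]]
```

View pics/w1.png

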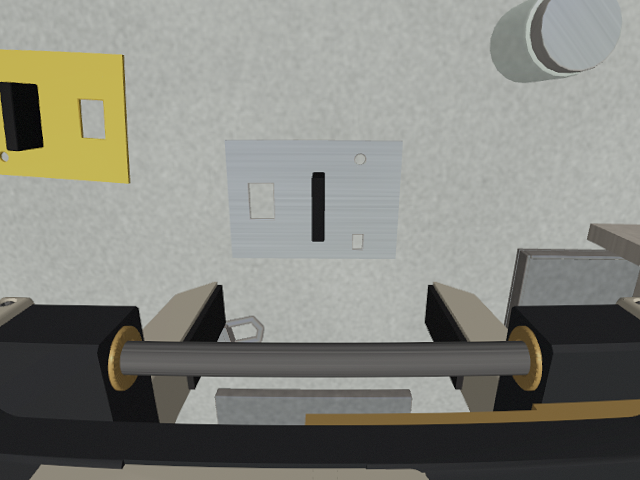

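The wrist view shows the mask with its fin at (318,206), round hole at (360,159), slot at (357,241) and window at (261,201). The +x and +y directions come out as expected. I'll measure by intersecting rays with the plate plane.

```bash
cat >> h.py <<'E'
def rays(im,uv,st,z):
    n=cv2.undistortPoints(np.array(uv,np.float64).reshape(-1,1,2),np.array(im["K"],float),np.array(im["distortion"],float)).reshape(-1,2)
    T=np.array(im["tool_from_camera"]); Rt=R.from_rotvec(st["ee_rot"]).as_matrix()
    D=np.c_[n,np.ones(len(n))]@(Rt@T[:3,:3]).T; o=Rt@T[:3,3]+np.array(st["position"])
    return o+D*((z-o[2])/D[:,2])[:,None]
E
python3 - <<'E'
from h import *
s=arm.observe(); im=get_image("wrist"); f=im["frame"]; Z=pts(im,s)[...,2]
hsv=cv2.cvtColor(f,cv2.COLOR_RGB2HSV).astype(int); b=f[...,2].astype(int)-f[...,0]
print("colours plate",f[220,285],hsv[220,285],"table",f[120,300],"plateZ",np.median(Z[215:235,280:300]),"table",np.median(Z[100:120,250:350]), "fin",np.median(Z[195:220,315:320]))
m=np.zeros(b.shape,np.uint8); roi=np.s_[120:275,205:420]
bl=cv2.GaussianBlur(f,(0,0),1).astype(int)
m[roi]=((bl[...,2]-bl[...,0])[roi]>12)*255
cs,h=cv2.findContours(m,cv2.RETR_CCOMP,cv2.CHAIN_APPROX_NONE)
for c,k in zip(cs,h[0]):
    if cv2.contourArea(c)>40:
        w=rays(im,c.reshape(-1,2).astype(float),s,.004); r=cv2.minAreaRect((w[:,:2]*1000).astype(np.float32)); print(k[3]>=0,cv2.contourArea(c),c.reshape(-1,2).mean(0).round(1),np.round(r[0],1),np.round(r[1],1),round(r[2],2))
fm=np.zeros_like(m); fm[roi]=(f.max(2)[roi]<60)
P=pts(im,s); q=fm.astype(bool)&(Z>.037); r=cv2.minAreaRect((P[q][:,:2]*1000).astype(np.float32)); print("fin top",r,np.median(P[q][:,2]))
E
```

```text
colours plate [165 170 172] [ 99  10 172] table [173 175 171] plateZ 0.004166052038903356 table 0.00017712877638609292 fin 0.04004525692815836Traceback (most recent call last):
  File "<stdin>", line 9, in <module>
TypeError: 'NoneType' object is not subscriptable
```

```bash
python3 - <<'E'
from h import *
s=arm.observe(); im=get_image("wrist"); f=im["frame"]; P=pts(im,s);Z=P[...,2]
print("std",Z[215:235,280:300].std())
m=np.zeros(Z.shape,np.uint8); roi=np.s_[120:275,205:420]
m[roi]=(cv2.medianBlur(Z.astype(np.float32),3)[roi]>.0022)*255
cs,h=cv2.findContours(m,cv2.RETR_CCOMP,cv2.CHAIN_APPROX_NONE)
for c,k in zip(cs,h[0]):
    if cv2.contourArea(c)>40:
        w=rays(im,c.reshape(-1,2).astype(float),s,.004); r=cv2.minAreaRect((w[:,:2]*1000).astype(np.float32)); print(k[3]>=0,cv2.contourArea(c),c.reshape(-1,2).mean(0).round(1),np.round(r[0],1),np.round(r[1],1),round(r[2],2))
fm=np.zeros_like(m); fm[roi]=(f.max(2)[roi]<60)
q=fm.astype(bool)&(Z>.037); r=cv2.minAreaRect((P[q][:,:2]*1000).astype(np.float32)); print("fin top",r,np.median(P[q][:,2]))
E
```

```text
std 0.0190373996313129
False 20143.5 [310.7 190.7] [528.2 156.5] [170.3 120.5] 0.91
True 155.5 [355.  234.7] [572.8 114.7] [11.3 17.3] 1.54
True 910.0 [258.  194.5] [475.8 155.9] [25.8 37.4] 0.35
True 95.0 [356.5 151.1] [572.2 199.3] [10.  10.2] 46.36
fin top ((533.8038330078125, 182.3826141357422), (109.68602752685547, 12.037018775939941), 88.86900329589844) 0.04005659988659571
```

Emit:
{"name": "arm_command", "arguments": {"motion": [[91,0,-58,0,0,0,0],[91,0,-60,0,0,0,0],[91,0,-60,0,0,0,0],[91,0,-60,0,0,0,0],[91,0,-60,0,0,0,0]]}}

```text
clock: 3.8
position: [0.5445, -0.1365, 0.4048]
ee_rot: [-0.015, 1.57, 0.017]
force: [1.6, 1.0, -0.7]
width: 0.989
```

Emit:
{"name": "arm_command", "arguments": {"motion": [[91,20,-30,0,0,0,0],[91,50,0,0,0,0,0],[91,50,0,0,0,0,0],[91,0,0,0,0,0,0],[91,0,0,0,0,0,0]]}}

```text
clock: 4.42
position: [0.5458, -0.166, 0.2863]
ee_rot: [-0.015, 1.569, 0.015]
force: [0.7, 0.2, 1.0]
width: 0.991
```

```bash
python3 - <<'E'
from h import *
s=arm.observe();print(s["clock"],s["position"]);print(R.from_rotvec(s["ee_rot"]).as_matrix().round(4))
im=get_image("wrist"); f=im["frame"]; P=pts(im,s); s2=arm.observe(); print(s2["position"])
save("w2.png",f); np.savez("w2.npz",P=P,f=f)
X,Y,Z=P[...,0],P[...,1],P[...,2]
m=((Z>.011)&(Z<.024)&(X>.38)&(X<.7)&(Y>-.27)&(Y<0)); 
r=cv2.minAreaRect((P[m][:,:2]*1000).astype(np.float32)); print("base",r,np.median(Z[m]))
p=(Z>.0195)&(Z<.026)&(X>.5)&(X<.62)&(Y>-.22)&(Y<-.08)
n,l,st,c=cv2.connectedComponentsWithStats(p.astype(np.uint8))
for i in range(1,n):
    if st[i,4]>6: print(st[i],c[i].round(1),P[l==i].mean(0).round(4),P[l==i].max(0).round(4))
E
```

```text
4.425 [ 0.54575534 -0.16597333  0.28628943]
[[ 1.500e-03 -1.880e-02  9.998e-01]
 [-1.000e-04  9.998e-01  1.880e-02]
 [-1.000e+00 -1.000e-04  1.500e-03]]
[ 0.54593005 -0.16620597  0.28683556]
base ((531.1187744140625, -151.04110717773438), (230.61859130859375, 160.52439880371094), 0.8497421741485596) 0.016185527185243076
[344 148  13  13 116] [350.1 153.4] [ 0.56   -0.1082  0.0215] [ 0.5637 -0.1049  0.0238]
[342 272  11  12  93] [347.2 278.2] [ 0.5612 -0.1918  0.0214] [ 0.5647 -0.1879  0.0234]
```

View pics/w2.png

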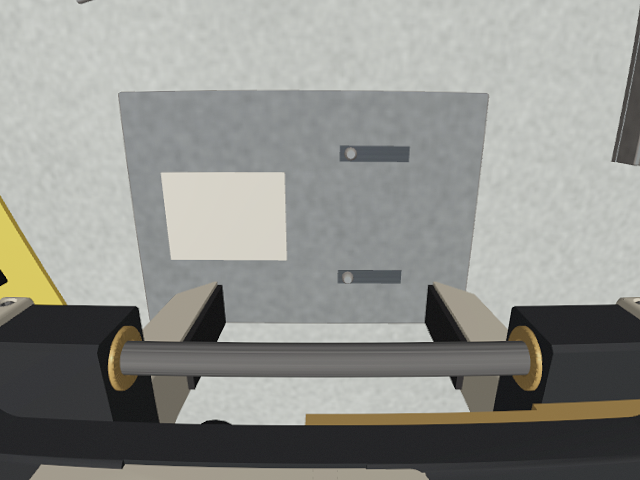

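Wrist picture 2 shows the base squarely. The pins are at px (350,153) and (347,278), at the -x end of their slots, which puts the hole-mid target at (0.5606, -0.1500). Base and mask yaws match, at 0.85° and 0.91°. I'm going back to the mask.

Emit:
{"name": "arm_command", "arguments": {"motion": [[91,0,50,-2,0.2,0,0],[91,0,60,-2,0,0,0],[91,0,60,-2,0,0,0],[91,0,60,-1,0,0,0],[91,0,60,0,0,0,0]]}}

```text
clock: 5.1
position: [0.5341, 0.1258, 0.2873]
ee_rot: [-0.01, 1.567, 0.013]
force: [0.9, 0.5, 1.2]
width: 0.989
```

Emit:
{"name": "arm_command", "arguments": {"motion": [[91,0,33,0,0,0,0],[91,0,0,0,0,0,0],[91,0,0,0,0,0,0]]}}

```text
clock: 5.48
position: [0.5336, 0.1558, 0.2862]
ee_rot: [-0.011, 1.569, 0.011]
force: [0.8, -0.6, 0.5]
width: 0.991
```

```bash
python3 - <<'E'
from h import *
s=arm.observe();print(s["clock"],s["position"],s["dq"]);print(R.from_rotvec(s["ee_rot"]).as_matrix().round(4))
im=get_image("wrist"); f=im["frame"]; P=pts(im,s);X,Y,Z=P[...,0],P[...,1],P[...,2]
np.savez("w3.npz",P=P,f=f)
reg=(X>.42)&(X<.64)&(Y>.06)&(Y<.26)
q=reg&(Z>.037)&(Z<.043); r=cv2.minAreaRect((P[q][:,:2]*1000).astype(np.float32)); print("fin",r)
m=(reg&(cv2.medianBlur(Z.astype(np.float32),3)>.0024)&(Z<.05)).astype(np.uint8)
cs,h=cv2.findContours(m,cv2.RETR_CCOMP,cv2.CHAIN_APPROX_NONE)
for c,k in zip(cs,h[0]):
    if cv2.contourArea(c)>100:
        w=rays(im,c.reshape(-1,2).astype(float),s,.004); r=cv2.minAreaRect((w[:,:2]*1000).astype(np.float32)); print(k[3]>=0,np.round(r[0],1),np.round(r[1],1),round(r[2],2))
E
```

```text
5.475 [0.53358372 0.15583818 0.28620732] [ 0.02192282  0.00057451  0.00835683  0.01216949 -0.00026803 -0.00452343
 -0.00104693]
[[ 2.200e-03 -1.400e-02  9.999e-01]
 [ 5.000e-04  9.999e-01  1.400e-02]
 [-1.000e+00  5.000e-04  2.300e-03]]
fin ((533.213134765625, 156.36744689941406), (11.62476921081543, 60.288055419921875), 0.3636057674884796)
False [528.3 156.2] [170.8 120.8] 0.78
True [573.6 115.2] [11.  17.2] 2.96
True [476.4 155.9] [24.8 37.6] 0.95
True [572.5 198.9] [10.3 10.2] 47.33
```

Emit:
{"name": "arm_command", "arguments": {"motion": [[91,35,0,-0.5,0,0,0],[91,35,0,0,0,0,0],[91,20,0,0,0,0,0],[91,7,0,0,0,0,0],[91,0,0,0,0,0,0]], "newtons": 25}}

```text
clock: 6.15
position: [0.533, 0.1555, 0.1881]
ee_rot: [-0.01, 1.57, 0.01]
force: [-0.3, -0.0, -0.1]
width: 0.989
```

Emit:
{"name": "arm_command", "arguments": {"motion": [[5,0,0,0,0,0,0],[5,0,0,0,0,0,0],[5,0,0,0,0,0,0],[5,0,0,0,0,0,0],[5,0,0,0,0,0,0]], "newtons": 25}}

```text
clock: 6.78
position: [0.5326, 0.1565, 0.1878]
ee_rot: [-0.011, 1.571, 0.011]
force: [0.6, -0.1, 0.2]
width: 0.494
```

Emit:
{"name": "arm_command", "arguments": {"motion": [[5,0,0,0,0,0,0],[5,0,0,0,0,0,0],[5,0,0,0,0,0,0]]}}

```text
clock: 7.15
position: [0.5326, 0.1564, 0.1877]
ee_rot: [-0.011, 1.571, 0.011]
force: [0.3, 1.3, 0.4]
width: 0.172
```

Emit:
{"name": "arm_command", "arguments": {"motion": [[5,0,0,0,0,0,0],[5,0,0,0,0,0,0],[5,0,0,0,0,0,0],[5,0,0,0,0,0,0]], "newtons": 35}}

```text
clock: 7.65
position: [0.5327, 0.1564, 0.1877]
ee_rot: [-0.011, 1.571, 0.011]
force: [0.8, 0.3, 0.0]
width: 0.124
```

Emit:
{"name": "arm_command", "arguments": {"motion": [[5,-15,0,0,0,0,0],[5,-40,0,0,0,0,0],[5,-40,0,0,0,0,0],[5,0,0,0,0,0,0],[5,0,0,0,0,0,0]]}}

```text
clock: 8.28
position: [0.5322, 0.1565, 0.2828]
ee_rot: [-0.011, 1.571, 0.012]
force: [-0.2, 0.2, -2.4]
width: 0.126
```

```bash
python3 - <<'E'
from h import *
s=arm.observe();print(s["clock"],s["position"],s["width"],s["force"]);print(R.from_rotvec(s["ee_rot"]).as_matrix().round(4))
im=get_image("wrist"); f=im["frame"]; P=pts(im,s); save("w4.png",f); np.savez("w4.npz",P=P,f=f)
E
```

```text
8.275 [0.53216112 0.15648643 0.28280704] 0.1261502929578054 [-0.16609665  0.16837659 -2.43918901]
[[-3.000e-04 -1.470e-02  9.999e-01]
 [ 3.000e-04  9.999e-01  1.470e-02]
 [-1.000e+00  3.000e-04 -3.000e-04]]
```

View pics/w4.png

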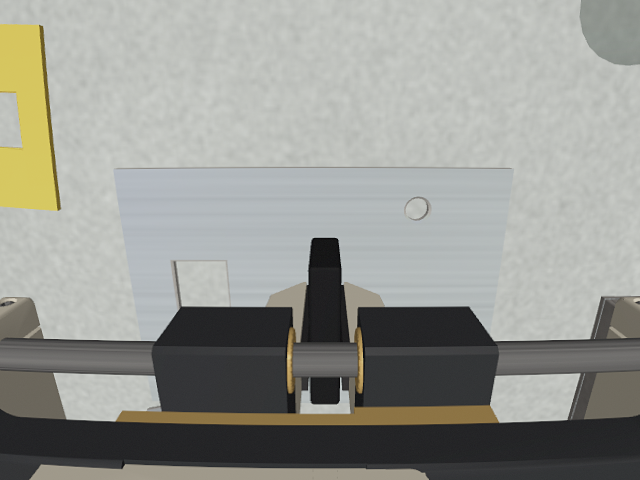

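The mask is held, and the round hole shows at (417,208). I'll measure its tilt and hole position in the hand.

```bash
python3 - <<'E'
from h import *
s=arm.observe(); im=get_image("wrist"); P=pts(im,s); Z=P[...,2]
pl=np.zeros(Z.shape,bool); pl[175:300,140:500]=1; pl[:,290:365]=0
pl&=(Z>.085)&(Z<.115)
A=np.c_[P[pl][:,:2]-s["position"][:2],np.ones(pl.sum())]; c,_,_,_=np.linalg.lstsq(A,P[pl][:,2],rcond=None); print("tilt dz/dx,dz/dy,z0(top)",c.round(4),s["position"])
top=lambda xy:c[0]*(xy[0]-s["position"][0])+c[1]*(xy[1]-s["position"][1])+c[2]
hm=((cv2.medianBlur(Z.astype(np.float32),3)<.07).astype(np.uint8)); sub=np.zeros_like(hm); sub[185:232,390:445]=hm[185:232,390:445]
cs,_=cv2.findContours(sub,cv2.RETR_EXTERNAL,cv2.CHAIN_APPROX_NONE); k=max(cs,key=cv2.contourArea)
w=rays(im,k.reshape(-1,2).astype(float),s,top((.57,.2))); print("hole",(np.array(cv2.minEnclosingCircle((w[:,:2]*1000).astype(np.float32))[0])).round(1), cv2.minAreaRect((w[:,:2]*1000).astype(np.float32)))
e=P[pl]; print("edges x",np.percentile(e[:,0],[0.1,99.9]),"ymax",np.percentile(e[:,1],99.9))
# yaw: top edge pixels
ys=[];us=[]
for u in range(140,490,5):
    col=np.where((Z[150:200,u]>.085)&(Z[150:200,u]<.115))[0]
    if len(col): us.append(u); ys.append(150+col[0])
w=rays(im,np.c_[us,ys].astype(float),s,c[2]); g=np.polyfit(w[:,0],w[:,1],1); print("edge yaw deg",np.degrees(g[0]),"edge y at x .528",np.polyval(g,.528))
E
```

```text
tilt dz/dx,dz/dy,z0(top) [-0.003  -0.003   0.0987] [0.53202026 0.15642713 0.28220686]
hole [569.7 199.7] ((569.8561401367188, 199.68997192382812), (8.664916038513184, 8.871824264526367), 4.360559940338135)
edges x [0.44542955 0.61057529] ymax 0.21441970805596078
edge yaw deg 0.8534574464174951 edge y at x .528 0.21665302393961572
```

Emit:
{"name": "arm_command", "arguments": {"motion": [[5,0,-30,-2,0,0,0],[5,0,-55,-3,0,0,0],[5,0,-55,-3,0,0,0],[5,0,-55,-3,0,0,0],[5,0,-55,-3,0,0,0]]}}

```text
clock: 9.0
position: [0.5216, -0.0954, 0.2818]
ee_rot: [-0.011, 1.573, 0.011]
force: [1.1, 0.3, -2.1]
width: 0.131
```

Emit:
{"name": "arm_command", "arguments": {"motion": [[5,0,-40,-1.3,0,0,0],[5,20,-17,0,0,0,0],[5,25,0,0,0,0,0],[5,15,0,0,0,0,0],[5,0,0,0,0,0,0]]}}

```text
clock: 9.62
position: [0.5212, -0.1503, 0.2214]
ee_rot: [-0.011, 1.574, 0.012]
force: [-1.0, 0.5, -1.9]
width: 0.129
```

```bash
python3 - <<'E'
from h import *
s=arm.observe();print(s["clock"],s["position"],s["force"],s["width"]);print(R.from_rotvec(s["ee_rot"]).as_matrix().round(4))
im=get_image("wrist"); s=arm.observe();print(s["position"]); f=im["frame"]; P=pts(im,s); np.savez("w5.npz",P=P,f=f)
save("w5.png",cv2.resize(f[150:270,350:480],None,fx=4,fy=4,interpolation=cv2.INTER_CUBIC))
E
```

```text
9.625 [ 0.52117346 -0.15034959  0.22136069] [-0.98270374  0.50377999 -1.94176677] 0.1287296827750976
[[-3.200e-03 -1.480e-02  9.999e-01]
 [ 5.000e-04  9.999e-01  1.480e-02]
 [-1.000e+00  6.000e-04 -3.200e-03]]
[ 0.52164044 -0.15044751  0.22230201]
```

View pics/w5.png

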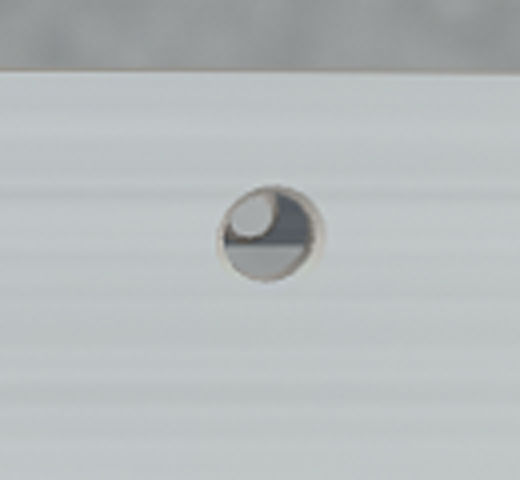

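```bash
python3 - <<'E'
from h import *
s=arm.observe(); im=get_image("wrist"); P=pts(im,s); Z=P[...,2]
m=np.zeros(Z.shape,bool); m[180:240,380:460]=1; zt=np.median(Z[m]); print(s["position"],"plate top z",zt)
pin=rays(im,[[413,203.25]],s,.0222)[0]; h=rays(im,[[417.75,208.4]],s,zt)[0]; print(pin,h,(pin-h)*1000)
print("rim dia",(rays(im,[[350+327/4,208]],s,zt)-rays(im,[[350+217/4,208]],s,zt))*1000)
pl=np.zeros(Z.shape,bool); pl[175:300,140:500]=1; pl[:,290:365]=0; pl&=(abs(Z-zt)<.006)
A=np.c_[P[pl][:,:2]-s["position"][:2],np.ones(pl.sum())]; print(np.linalg.lstsq(A,P[pl][:,2],rcond=None)[0])
E
```

```text
[ 0.52164044 -0.15044751  0.22230201] plate top z 0.03846634606823096
[ 0.56173937 -0.10866758  0.0222    ] [ 0.56021656 -0.10720346  0.03846635] [  1.5228111   -1.46412095 -16.26634607]
rim dia [[11.92411439  0.21132316  0.        ]]
[-2.96024594e-03  7.69928596e-05  3.86715855e-02]
```

The pin nose shows through the hole at crop (252,213), and the hole centre is at about (270,233). So the hole has to go about +1.4 mm in x and -1.4 mm in y. I'll shift, lower to just above the noses and look again.

Emit:
{"name": "arm_command", "arguments": {"motion": [[5,3,-1.4,1.3,0,0,0],[5,4,0,0,0,0,0],[5,2,0,0,0,0,0],[5,0,0,0,0,0,0],[5,0,0,0,0,0,0]]}}

```text
clock: 10.35
position: [0.5231, -0.1522, 0.2138]
ee_rot: [-0.011, 1.571, 0.011]
force: [-0.3, 0.1, -1.3]
width: 0.131
```

```bash
python3 - <<'E'
from h import *
s=arm.observe();print(s["clock"],s["position"],s["force"]);print(R.from_rotvec(s["ee_rot"]).as_matrix().round(4))
im=get_image("wrist"); f=im["frame"]; P=pts(im,s); Z=P[...,2]; np.savez("w6.npz",P=P,f=f)
m=np.zeros(Z.shape,bool); m[180:240,380:460]=1; zt=np.median(Z[m]); print("top z",zt)
a=cv2.resize(f[185:235,390:445],None,fx=10,fy=10,interpolation=cv2.INTER_CUBIC)
save("w6.png",a)
E
```

```text
10.35 [ 0.52308768 -0.15216911  0.21380179] [-0.25807399  0.06550036 -1.26300118]
[[ 1.000e-04 -1.440e-02  9.999e-01]
 [ 0.000e+00  9.999e-01  1.440e-02]
 [-1.000e+00  0.000e+00  1.000e-04]]
top z 0.030009530546936447
```

View pics/w6.png

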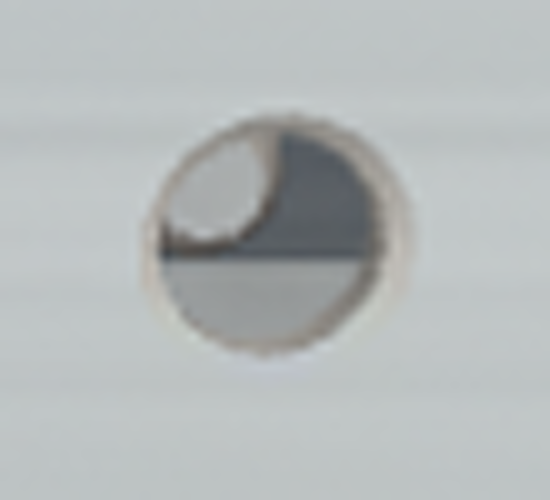

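```bash
python3 - <<'E'
from h import *
s=arm.observe(); im=get_image("wrist"); zt=.0300
print(s["position"])
for z in (.0220,): 
  pin=rays(im,[[411.6,203.6]],s,z)[0]
  for hp in ([417.7,208.2],): 
    h=rays(im,[hp],s,zt)[0]; print(pin,h,(pin-h)*1000)
# predicted picture: where the pin nose should appear when aligned
E
```

```text
[ 0.52308188 -0.1521797   0.21380299]
[ 0.56096897 -0.10876015  0.022     ] [ 0.56193975 -0.10891311  0.03      ] [-0.97078267  0.15296219 -8.        ]
```

Now the pin sits about 0.8 mm to -x of the hole centre and y is aligned. I'll correct that and descend gently in small steps.

Emit:
{"name": "arm_command", "arguments": {"motion": [[5,2,0,-0.8,0,0,0],[5,1,0,0,0,0,0],[5,1,0,0,0,0,0],[5,0,0,0,0,0,0]]}}

```text
clock: 10.95
position: [0.5223, -0.1522, 0.2096]
ee_rot: [-0.011, 1.571, 0.011]
force: [-0.3, 0.9, -1.5]
width: 0.129
```

Emit:
{"name": "arm_command", "arguments": {"motion": [[5,1,0,0,0,0,0],[5,0,0,0,0,0,0]]}}

```text
clock: 11.2
position: [0.5222, -0.1521, 0.2087]
ee_rot: [-0.011, 1.571, 0.011]
force: [0.4, 0.5, -1.7]
width: 0.129
```

Emit:
{"name": "arm_command", "arguments": {"motion": [[5,1,0,0,0,0,0],[5,0,0,0,0,0,0]]}}

```text
clock: 11.45
position: [0.5222, -0.1522, 0.2076]
ee_rot: [-0.011, 1.571, 0.011]
force: [-0.8, 0.1, -1.5]
width: 0.129
```

Emit:
{"name": "arm_command", "arguments": {"motion": [[5,1,0,0,0,0,0],[5,0,0,0,0,0,0]]}}

```text
clock: 11.7
position: [0.5222, -0.1521, 0.2066]
ee_rot: [-0.011, 1.571, 0.011]
force: [0.3, 0.5, -2.2]
width: 0.13
```

Emit:
{"name": "arm_command", "arguments": {"motion": [[5,0.8,0,0,0,0,0],[5,0,0,0,0,0,0]]}}

```text
clock: 11.95
position: [0.5223, -0.1521, 0.2059]
ee_rot: [-0.011, 1.571, 0.011]
force: [-0.5, 1.3, -1.4]
width: 0.127
```

Emit:
{"name": "arm_command", "arguments": {"motion": [[5,0.8,0,0,0,0,0],[5,0,0,0,0,0,0]]}}

```text
clock: 12.2
position: [0.5222, -0.1521, 0.2051]
ee_rot: [-0.011, 1.571, 0.011]
force: [0.2, 0.2, -2.0]
width: 0.127
```

Emit:
{"name": "arm_command", "arguments": {"motion": [[5,0.5,0,0,0,0,0],[5,0,0,0,0,0,0]]}}

```text
clock: 12.45
position: [0.5222, -0.1522, 0.2046]
ee_rot: [-0.011, 1.571, 0.011]
force: [-0.6, 0.2, -1.7]
width: 0.129
```

Emit:
{"name": "arm_command", "arguments": {"motion": [[5,0.4,0,0,0,0,0],[5,0,0,0,0,0,0]]}}

```text
clock: 12.7
position: [0.5223, -0.1521, 0.2042]
ee_rot: [-0.011, 1.571, 0.011]
force: [0.2, 0.4, -2.2]
width: 0.127
```

Emit:
{"name": "arm_command", "arguments": {"motion": [[5,0.4,0,0,0,0,0],[5,0,0,0,0,0,0]]}}

```text
clock: 12.95
position: [0.5222, -0.1522, 0.2038]
ee_rot: [-0.011, 1.571, 0.011]
force: [-0.5, 0.0, -1.9]
width: 0.134
```

Emit:
{"name": "arm_command", "arguments": {"motion": [[5,0.3,0,0,0,0,0],[5,0,0,0,0,0,0]]}}

```text
clock: 13.2
position: [0.5223, -0.1522, 0.2037]
ee_rot: [-0.011, 1.571, 0.011]
force: [-1.2, 1.5, 3.5]
width: 0.125
```

```bash
python3 - <<'E'
from h import *
s=arm.observe();print(s["clock"],s["position"],s["force"])
im=get_image("wrist"); f=im["frame"]; P=pts(im,s); Z=P[...,2]
pl=np.zeros(Z.shape,bool); pl[175:300,140:500]=1; pl[:,290:365]=0; zt=np.median(Z[pl]); pl&=(abs(Z-zt)<.004)
A=np.c_[P[pl][:,:2]-s["position"][:2],np.ones(pl.sum())]; print("plate",np.linalg.lstsq(A,P[pl][:,2],rcond=None)[0])
b=(P[...,1]>-.088)&(P[...,1]<-.074)&(P[...,0]>.43)&(P[...,0]<.63); print("base top",np.median(Z[b]),b.sum())
save("w7.png",cv2.resize(f[160:300,120:520],None,fx=2,fy=2,interpolation=cv2.INTER_CUBIC))
E
```

```text
13.2 [ 0.52225901 -0.15216269  0.20372095] [-1.15825058  1.53905245  3.45571032]
plate [0.00133394 0.01141916 0.01963353]
base top 0.016064572006863773 15732
```

View pics/w7.png

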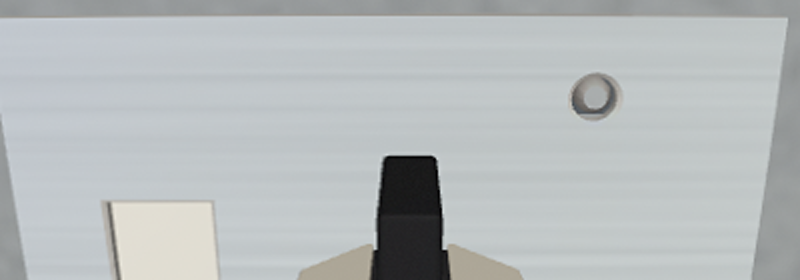

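The pin is visible centred in the round hole at (595,97), the white panel shows through the window, and TCP z equals the flush value with about 5 N contact. I'm releasing and backing off.

Emit:
{"name": "arm_command", "arguments": {"motion": [[30,0,0,0,0,0,0],[50,0,0,0,0,0,0],[70,0,0,0,0,0,0],[91,0,0,0,0,0,0],[91,0,0,0,0,0,0]]}}

```text
clock: 13.88
position: [0.5223, -0.1522, 0.2035]
ee_rot: [-0.011, 1.571, 0.011]
force: [-0.3, -0.6, 0.0]
width: 0.624
```

Emit:
{"name": "arm_command", "arguments": {"motion": [[91,-15,0,0,0,0,0],[91,-40,0,0,0,0,0],[91,-50,0,0,0,0,0],[91,-40,0,0,0,0,0],[91,0,0,0,0,0,0]]}}

```text
clock: 14.5
position: [0.523, -0.1528, 0.3525]
ee_rot: [-0.012, 1.564, 0.011]
force: [0.1, 0.3, -0.1]
width: 0.986
```

```bash
python3 - <<'E'
from h import *
s=arm.observe();print(s["clock"],s["position"],s["joints"])
im=get_image("wrist"); s=arm.observe(); f=im["frame"]; P=pts(im,s); X,Y,Z=P[...,0],P[...,1],P[...,2]; np.savez("w8.npz",P=P,f=f)
reg=(X>.4)&(X<.65)&(Y>-.22)&(Y<-.08)&(Z>.018)&(Z<.0225)
r=cv2.minAreaRect((P[reg][:,:2]*1000).astype(np.float32)); print("mask",r)
A=np.c_[P[reg][:,:2]-[.52,-.15],np.ones(reg.sum())]; print("plane",np.linalg.lstsq(A,Z[reg],rcond=None)[0])
w=((X>.42)&(X<.51)&(Y>-.19)&(Y<-.11)&(Z<.018)&(Z>.012)).astype(np.uint8)
n,l,st,c=cv2.connectedComponentsWithStats(w); i=1+st[1:,4].argmax(); q=P[l==i]; print("window",(q.min(0)+q.max(0))/2, np.ptp(q,axis=0),q.mean(0))
for t in ("mask_window","mask_holes","loupe_center"): print(t,[(np.round(d["point"],4),round(d["p"],2)) for d in pinpoint("wrist",t)][:3])
E
```

```text
14.5 [ 0.52302288 -0.15281297  0.35251017] [-0.2158823   0.38051064  0.54010262  1.8725001  -0.23936     0.9457126
  0.44679837]
mask ((514.6448364257812, -151.44522094726562), (170.48243713378906, 120.15226745605469), 0.8033756017684937)
plane [-0.00170328 -0.00011942  0.01866097]
window [ 0.46472782 -0.15533199  0.01533355] [0.03531464 0.05053178 0.00532604] [ 0.46299687 -0.15344672  0.01523345]
mask_window [(array([ 0.2572, -0.1581,  0.0036]), 0.97), (array([ 0.4663, -0.1484,  0.0193]), 0.58)]
mask_holes [(array([ 0.559 , -0.1532,  0.0197]), 0.94), (array([ 0.2906, -0.2464,  0.0044]), 0.89)]
loupe_center [(array([ 0.4581, -0.355 ,  0.0254]), 0.78)]
```

```bash
cat > mm.py <<'E'
from h import *
s=arm.observe();im=get_image("wrist"); s2=arm.observe(); print(s["clock"],s["position"],s2["position"]-s["position"],R.from_rotvec(s["ee_rot"]).as_matrix()[:,0].round(4))
f=im["frame"]; P=pts(im,s); X,Y,Z=P[...,0],P[...,1],P[...,2]
reg=(X>.4)&(X<.65)&(Y>-.22)&(Y<-.08)&(Z>.018)&(Z<.0225)
if reg.sum()>500: print("mask",cv2.minAreaRect((P[reg][:,:2]*1000).astype(np.float32)))
reg=(X>.4)&(X<.65)&(Y>-.2)&(Y<-.1)&(Z>.0516)&(Z<.06)
if reg.sum()>50: print("fin",cv2.minAreaRect((P[reg][:,:2]*1000).astype(np.float32)))
reg=(X>.4)&(X<.52)&(Y>-.42)&(Y<-.3)&(Z>.049)&(Z<.056)
if reg.sum()>50: print("loupe",cv2.minEnclosingCircle((P[reg][:,:2]*1000).astype(np.float32)),np.median(Z[reg]))
E
python3 mm.py
```

```text
14.7 [ 0.52181404 -0.15193321  0.34789179] [ 1.99140053e-05 -4.56055137e-05 -2.20951256e-04] [-1.4e-03  4.0e-04 -1.0e+00]
mask ((529.9185180664062, -148.6774444580078), (223.1262664794922, 138.30239868164062), 0.4098506569862366)
fin ((521.3773193359375, -152.02813720703125), (11.358620643615723, 60.05607604980469), 0.5671196579933167)
```

Emit:
{"name": "arm_command", "arguments": {"motion": [[91,0,-40,-13,0,0,0],[91,0,-55,-17,0,0,0],[91,0,-55,-17,0,0,0],[91,0,-45,-13,-5,0,0],[91,0,-10,-3,-10,0,0]]}}

```text
clock: 15.38
position: [0.4608, -0.3618, 0.3475]
ee_rot: [-0.217, 1.563, 0.215]
force: [-0.2, -0.4, -0.3]
width: 0.99
```

Emit:
{"name": "arm_command", "arguments": {"motion": [[91,0,0,0,-10,0,0],[91,0,0,0,-10,0,0],[91,0,0,0,-10,0,0],[91,0,0,0,-10,0,0],[91,0,0,0,-10,0,0]]}}

```text
clock: 16.0
position: [0.4628, -0.3582, 0.3473]
ee_rot: [-0.896, 1.379, 0.899]
force: [-0.3, -0.3, -0.6]
width: 0.991
```

Emit:
{"name": "arm_command", "arguments": {"motion": [[91,0,0,0,-10,0,0],[91,0,0,0,-10,0,0],[91,0,0,0,-5,0,0],[91,0,0,0,0,0,0],[91,0,0,0,0,0,0]]}}

```text
clock: 16.62
position: [0.463, -0.3583, 0.3479]
ee_rot: [-1.217, 1.204, 1.219]
force: [0.1, 0.5, -0.0]
width: 0.994
```

```bash
python3 mm.py; python3 - <<'E'
from h import *
print(R.from_rotvec(arm.observe()["ee_rot"]).as_matrix().round(4))
im=get_image("wrist"); save("w9.png",im["frame"])
E
```

```text
16.625 [ 0.46296467 -0.35827312  0.34791677] [3.35777909e-05 2.43391115e-05 1.51423250e-04] [-9.e-04  6.e-04 -1.e+00]
mask ((488.5599670410156, -153.16983032226562), (136.97447204589844, 127.79124450683594), 5.400589942932129)
fin ((517.931884765625, -152.91409301757812), (7.4889397621154785, 60.63855743408203), 1.671463966369629)
loupe ((455.15399169921875, -357.0111389160156), 19.135379791259766) 0.052345971631944155
[[-7.000e-04 -9.999e-01 -1.260e-02]
 [ 5.000e-04 -1.260e-02  9.999e-01]
 [-1.000e+00  7.000e-04  5.000e-04]]
```

View pics/w9.png

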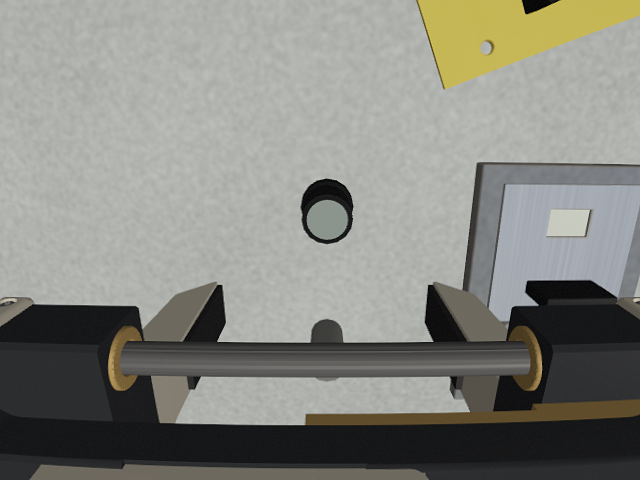

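The loupe (black rim, lens and foot) is at (327,212). The grey canister at (327,345) lies behind it, outside the finger sweep. I'll descend and grip.

Emit:
{"name": "arm_command", "arguments": {"motion": [[91,40,7.8,1.4,0,0,0],[91,50,0,0,0,0,0],[91,40,0,0,0,0,0],[91,17,0,0,0,0,0],[91,6,0,0,0,0,0]], "newtons": 15}}

```text
clock: 17.35
position: [0.4554, -0.357, 0.1952]
ee_rot: [-1.219, 1.203, 1.22]
force: [-0.0, -0.4, 0.8]
width: 0.991
```

Emit:
{"name": "arm_command", "arguments": {"motion": [[25,0,0,0,0,0,0],[25,0,0,0,0,0,0],[25,0,0,0,0,0,0],[25,0,0,0,0,0,0],[25,0,0,0,0,0,0]]}}

```text
clock: 17.98
position: [0.4553, -0.357, 0.1957]
ee_rot: [-1.22, 1.202, 1.22]
force: [0.0, 0.0, 0.1]
width: 0.497
```

Emit:
{"name": "arm_command", "arguments": {"motion": [[25,0,0,0,0,0,0],[25,0,0,0,0,0,0],[25,0,0,0,0,0,0],[25,0,0,0,0,0,0]]}}

```text
clock: 18.48
position: [0.4553, -0.357, 0.1956]
ee_rot: [-1.22, 1.202, 1.22]
force: [-0.5, 0.0, 1.8]
width: 0.404
```

Emit:
{"name": "arm_command", "arguments": {"motion": [[25,-15,0,0,0,0,0],[25,-45,0,0,0,0,0],[25,-40,0,0,0,0,0],[25,0,-3,40,0,0,0],[25,0,-3,50,0,0,0]]}}

```text
clock: 19.1
position: [0.4599, -0.2669, 0.2971]
ee_rot: [-1.22, 1.203, 1.216]
force: [1.7, -0.1, -1.0]
width: 0.407
```

Emit:
{"name": "arm_command", "arguments": {"motion": [[25,0,-3,50,0,0,0],[25,0,-2.9,44,0,0,0],[25,0,0,20,0,0,0],[25,0,0,0,0,0,0],[25,0,0,0,0,0,0]]}}

```text
clock: 19.73
position: [0.4642, -0.1539, 0.296]
ee_rot: [-1.22, 1.203, 1.218]
force: [-0.0, 0.2, 0.1]
width: 0.401
```

```bash
python3 - <<'E'
from h import *
s=arm.observe();print(s["clock"],s["position"],s["width"],s["force"]);print(R.from_rotvec(s["ee_rot"]).as_matrix().round(4))
im=get_image("wrist"); save("w10.png",im["frame"]); P=pts(im,s); X,Y,Z=P[...,0],P[...,1],P[...,2]
w=((X>.42)&(X<.5)&(Y>-.19)&(Y<-.12)&(Z>.13)&(Z<.17)); print("loupe top",P[w].mean(0) if w.any() else None, w.sum())
E
```

```text
19.725 [ 0.46424511 -0.15387441  0.29604356] 0.40143957571866995 [-0.00795573  0.16469801  0.13022716]
[[ 8.000e-04 -9.999e-01 -1.350e-02]
 [-7.000e-04 -1.350e-02  9.999e-01]
 [-1.000e+00 -7.000e-04 -7.000e-04]]
loupe top [ 0.45494868 -0.15416584  0.14859499] 9449
```

View pics/w10.png

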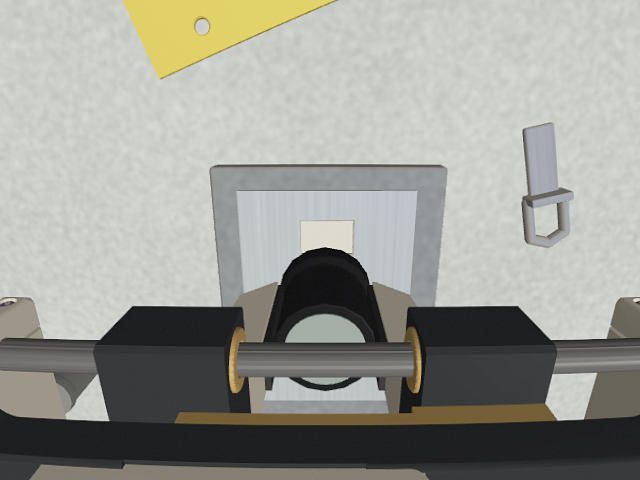

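The loupe is held upright and lines up laterally with the window (327 against 326 px). I'll lower it onto the mask.

Emit:
{"name": "arm_command", "arguments": {"motion": [[25,25,0,0.8,0,0,0],[25,30,0,0,0,0,0],[25,15,0,0,0,0,0],[25,6,0,0,0,0,0],[25,0,0,0,0,0,0]]}}

```text
clock: 20.4
position: [0.4643, -0.1524, 0.2197]
ee_rot: [-1.219, 1.203, 1.219]
force: [0.3, -0.4, 0.8]
width: 0.402
```

Emit:
{"name": "arm_command", "arguments": {"motion": [[25,1.5,0,0,0,0,0],[25,0,0,0,0,0,0]]}}

```text
clock: 20.65
position: [0.4644, -0.1521, 0.2185]
ee_rot: [-1.22, 1.202, 1.219]
force: [0.2, -0.4, 0.2]
width: 0.4
```

Emit:
{"name": "arm_command", "arguments": {"motion": [[25,1,0,0,0,0,0],[25,0,0,0,0,0,0]]}}

```text
clock: 20.9
position: [0.4642, -0.152, 0.2171]
ee_rot: [-1.22, 1.202, 1.22]
force: [-0.4, -0.4, -0.2]
width: 0.408
```

Emit:
{"name": "arm_command", "arguments": {"motion": [[25,0.8,0,0,0,0,0],[25,0,0,0,0,0,0]]}}

```text
clock: 21.15
position: [0.4642, -0.152, 0.2162]
ee_rot: [-1.22, 1.202, 1.22]
force: [0.1, -0.3, 0.1]
width: 0.402
```

Emit:
{"name": "arm_command", "arguments": {"motion": [[25,0.5,0,0,0,0,0],[25,0,0,0,0,0,0]]}}

```text
clock: 21.4
position: [0.4642, -0.152, 0.2157]
ee_rot: [-1.22, 1.202, 1.22]
force: [-0.2, 0.1, -0.6]
width: 0.405
```

Emit:
{"name": "arm_command", "arguments": {"motion": [[25,0.3,0,0,0,0,0],[25,0,0,0,0,0,0]]}}

```text
clock: 21.65
position: [0.4642, -0.152, 0.2155]
ee_rot: [-1.22, 1.202, 1.22]
force: [-0.7, 0.1, 2.1]
width: 0.406
```

Contact of about 2 N at the expected height, so I'm releasing and retreating.

Emit:
{"name": "arm_command", "arguments": {"motion": [[50,0,0,0,0,0,0],[60,0,0,0,0,0,0],[75,0,0,0,0,0,0],[80,0,0,0,0,0,0],[80,0,0,0,0,0,0]]}}

```text
clock: 22.28
position: [0.4642, -0.152, 0.2154]
ee_rot: [-1.22, 1.202, 1.22]
force: [-0.7, 0.8, 0.1]
width: 0.861
```

Emit:
{"name": "arm_command", "arguments": {"motion": [[80,-15,0,0,0,0,0],[80,-40,0,0,0,0,0],[80,-50,0,0,0,0,0],[80,-50,0,0,0,0,0],[80,0,0,0,0,0,0]]}}

```text
clock: 22.9
position: [0.4651, -0.1525, 0.3752]
ee_rot: [-1.225, 1.198, 1.213]
force: [0.1, -0.3, -0.2]
width: 0.872
```

Emit:
{"name": "arm_command", "arguments": {"motion": [[80,0,50,0,0,0,0],[80,0,30,0,0,0,0],[80,0,0,0,0,0,0],[80,0,0,0,0,0,0]]}}

```text
clock: 23.4
position: [0.3846, -0.1531, 0.3707]
ee_rot: [-1.22, 1.202, 1.219]
force: [-0.1, 0.4, -0.0]
width: 0.871
```

```bash
python3 - <<'E'
from h import *
s=arm.observe();print(s["clock"],s["position"])
for c in ("wrist","side"):
    im=get_image(c); P=pts(im,s); X,Y,Z=P[...,0],P[...,1],P[...,2]
    print(c,"loupe pin",[(np.round(d["point"],4),round(d["p"],2)) for d in pinpoint(c,"loupe_center")][:2],[(np.round(d["point"],4),round(d["p"],2)) for d in pinpoint(c,"mask_holes")][:4])
    q=(X>.42)&(X<.505)&(Y>-.2)&(Y<-.1)&(Z>.069)&(Z<.077)
    if q.sum()>20: 
        A=np.c_[P[q][:,:2]-[.464,-.153],np.ones(q.sum())]; print("top circle",cv2.minEnclosingCircle((P[q][:,:2]*1000).astype(np.float32)),np.linalg.lstsq(A,P[q][:,2],rcond=None)[0])
    q=(X>.41)&(X<.65)&(Y>-.2)&(Y<-.1)&(Z>.0516)&(Z<.06)&(X>.5)
    if q.sum()>20: print("fin",cv2.minAreaRect((P[q][:,:2]*1000).astype(np.float32)),Z[q].mean())
    if c=="side": f=im["frame"]; save("fin.png",cv2.resize(f[150:400,180:480],None,fx=2.4,fy=2.4))
E
```

```text
23.4 [ 0.38463137 -0.15309852  0.37070466]
wrist loupe pin [(array([ 0.4632, -0.1525,  0.0468]), 0.89)] [(array([ 0.2889, -0.247 ,  0.0053]), 0.85), (array([ 0.5604, -0.1532,  0.0159]), 0.79)]
top circle ((463.69580078125, -152.47671508789062), 19.191299438476562) [ 0.01132592 -0.00132345  0.07219894]
side loupe pin [(array([0.7208, 0.3098, 0.0019]), 0.69), (array([ 0.4605, -0.1556,  0.051 ]), 0.55)] [(array([ 0.2208,  0.2394, -0.0016]), 0.76), (array([ 0.5643, -0.1507,  0.0158]), 0.73), (array([ 0.2884, -0.2506, -0.0006]), 0.65)]
top circle ((466.1603698730469, -152.6483612060547), 19.789915084838867) [0.01818791 0.0336488  0.07341258]
fin ((523.1061401367188, -153.10438537597656), (13.70164966583252, 60.6180419921875), 0.4699437916278839) 0.056633072287122915
```

View pics/fin.png

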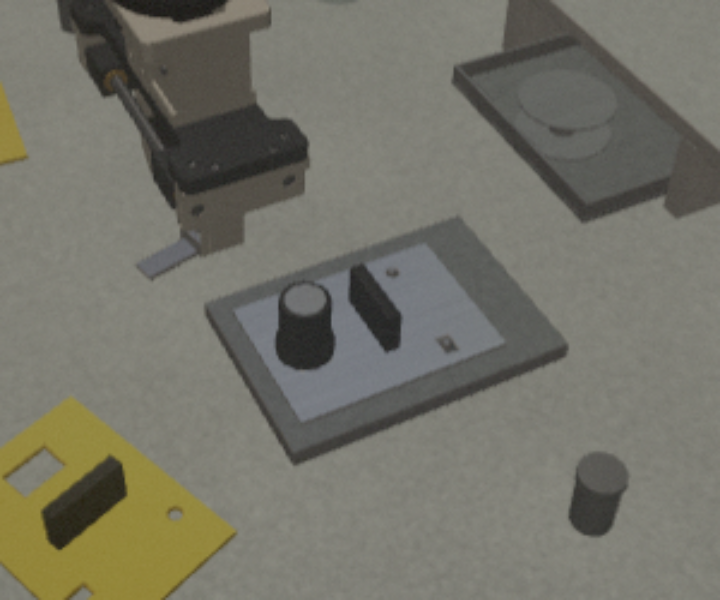

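The side view shows the mask flush with pins visible in both holes, at (392,272) and (447,344). The loupe stands upright at (305,325), and the arm is clear of everything.

```bash
python3 -c "
from cell import arm
print(arm.sign_off())"
```

```text
the job is handed in; nothing more can be done
None
```

The mask plate is seated on the register base over both pins and the loupe stands on its film window. I handed the job in at about 23.5 s on the robot's clock, and the interface gives no verdict.

**Mask:** I gripped the aluminium mask by its fin and aligned the round hole to its pin through the wrist camera. Lowered in small steps, it went straight down over the pins, so no sliding search was needed. The force readings only showed contact at the flush height, about 5 N. At the end the tool was at its flush height (0.2037 m). The side view shows pin and slot lined up on both sides, and the white panel showed through the window before the loupe went on.

**Loupe:** Its top circle measured at (0.4637, -0.1525), with the window centre estimated at (0.4645, -0.153), so about 1 mm off. Its top is 72 mm up, as expected for 52 mm standing on the mask. It touched down with about 2 N.

**Checks that disagreed:**
- A tilt fit on the loupe's top surface gave 0.01 to 0.04 rad, from few and noisy points. That is under the 0.08 rad limit.
- A plate fit and a rectangle fit right after retreating were 2–3 mm off, because the arm was still settling. The settled fin measurement agreed with the release pose to within 1 mm.
- The side camera's network ranked the jar first as the loupe; its second answer was the real loupe.

I did not measure the bystanders again at the end. The arm kept clear of them, and the ones in the last view look unmoved.

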